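# Put the coin roll in the till and shut the cash drawer until it catches

### The arm

A 7-joint arm with a two-finger parallel gripper is mounted at the origin on the work surface. World frame = base frame: x ahead of the robot, y to its left, z up, the work surface at z = 0. Lengths are in m, angles in rad, forces in N, time in s.
With the tool pointing down it reaches from about 0.35 to 0.9 m from the base axis. Payload 19.9 kg.
Tool frame: the origin (TCP) lies between the finger pads; the fingertips stand 19 mm ahead of it and the grasp point (between the pads) is the TCP; z points along the fingers, y is the line along which they close (so a half turn about z gives the same grasp; the last joint's range is limited). The gripper opens to 94 mm and grips with 3 to 60 N. Pads are 16 mm wide; open, the fingers measure 119 mm over their backs; the gripper's body (75 mm by 177 mm) begins 78 mm behind the grasp point.
Start: joints at [1.204, 0.417, -0.01, 1.614, 0.005, 1.111, -0.053], TCP at [0.199, -0.592, 0.224] pointing down, gripper open.
Joint ranges: [-2.81, 2.81], [-0.39, 2.02], [-1.27, 1.25], [0.06, 2.57], [-1.19, 4.33], [0.19, 2], [-2.82, 2.82]. Speed limits (rad/s): [1.89, 1.89, 2.39, 2.39, 3.01, 3.01, 3.01].

### API

Orientations are given as a 3x3 rotation matrix whose columns are the frame's x, y, z axes.
In Python, from rig import robot gives the robot as it stands. Calls block until the motion is done:
- robot.move_ptp(position, orientation): joint-space move of the TCP to a pose.
- robot.move_linear(position, velocity=0.15, frame=None, threshold=None): straight line of the TCP; frame=None keeps the orientation; velocity is the mean speed in m/s. With threshold (N) it stops when the force on the tool has changed by that much, and returns True; else False.
- robot.goto_joints(angles): joint-space move.
- robot.gripper_to(opening): finger opening in m; the grip force is fixed at half the most; returns when the fingers have stopped.
- robot.pause(seconds).
- robot.ik(position, orientation): joint angles nearest the present ones, or None.
- robot.get_state(): the state.
- robot.grab_frame(name): name is "side" or "top"; returns the picture (480x640x3 uint8, red, green, blue); there is no depth.
- robot.camera_info(name): a dict with "fx", "fy", "cx", "cy" (pixels), "dist" ([k1, k2, p1, p2, k3] as OpenCV has them; the pictures are not rectified), "rvec" (rotation vector, rad) and "tvec" (3), from world to camera coordinates, as OpenCV has them. Camera axes: x right, y down, z forward; pixel columns grow to the right and rows downward; lengths in m; the calibration is good to about 2 mm. A picture is of the moment at which its call begins. camera_info takes no time and is no camera call.
A pose or a line that the arm cannot do raises robot.PlanningError and nothing moves.
- robot.sign_off(): hands the job in; it is judged then, once.
The state is a dict: "time": time; "qpos": joint angles; "joint_vel": joint speeds; "effort": joint torques, N m; "ee_pos": TCP position; "tool_rot": TCP orientation; "force": force on the tool from outside, world axes, zero at the start; "moment": the same for the moment, N m; "opening": finger opening in m; "grasp_force": force on a finger pad.
Only numpy, scipy, OpenCV 4.12 (cv2) and the standard library are available. Lean on these libraries where they do the work, as an engineer would, in place of code of your own. Each camera call takes 0.05 s, during which the arm holds its last target. There are 200 camera calls.

### The job

Lay the paper-wrapped roll of coins flat in the one empty coin cup of the open cash drawer, setting it down rather than dropping it. Then push the drawer fully home, past its catch, so that it stays shut - without slamming it, knocking the white shelf above it or disturbing the other things on the counter.

Things in the scene. Friction and masses are not known exactly. Their poses are not given: they have to be found in the camera images.
- till: Dark steel cash drawer, 410 wide, 370 deep, 88 high, fixed. Origin: on the counter (z = 0) below the middle of the drawer front's outer face as it stands when shut. +x = the way the drawer is pushed shut, +y left seen from the robot. Housing starts 16 mm behind the origin; the top lip of its mouth is 68 mm above the counter: anything in the drawer standing higher fouls it.
- drawer (a joint): How far the drawer is open, m: 0 = home against its stop, 0.22 = fully out; slides along the till's x. 1.6 kg, drag about 1.2 N. A sprung roller catch resists over the last 13 mm, up to about 10 N, hardest at 13 mm and easing to nothing at 5 mm; inside 3.5 mm it draws the drawer home and holds it there with about 6 N. Left short of that, the drawer stays out or is pushed back out.
- drawer_front (a point): Middle of the drawer front's outer face, moves with the drawer; 46 mm above the counter. Plain face without handle, 410 mm wide, from 6 to 86 mm above the counter, 15 mm thick; a nearly flush 18 mm key lock sits 150 mm right of the middle. Axes as the till's: push along +x.
- empty_cup (a point): Centre of the floor of the empty coin cup, second from left of the four behind the drawer front (the others hold loose change); moves with the drawer, 57.5 mm behind the front's face, 47.5 mm left of its middle. Axes as the till's. Inside 85 (x) x 91 mm (y); floor 18 mm above the counter; dividers 4 mm thick, tops 46 mm above the counter; the drawer front (top 86 mm) is its near side.
- riser: White shelf standing over the till, fixed, 520 mm wide, on side panels. Origin and axes as the till's. Board from 100 to 118 mm above the counter; its front edge is at x = -0.025, overhanging the shut drawer front by 25 mm, so an upright tool cannot push the drawer home. Card terminal, coasters and a tray of corks stand on it over 100 mm behind that edge, under 70 mm high.
- coin_roll: Roll of coins in plain paper with a brown band round its middle: a cylinder 26 mm in diameter and 55 mm long, about 210 g, lying on the counter to the left or to the right of the open drawer. Origin at its centre (13 mm above the counter at the start); its x axis is the cylinder's axis.
- corkscrew: Waiter's corkscrew, folded, 112 x 30 x 16 mm, lying on the counter on the other side of the drawer from the coin roll; a bystander. Origin under its middle, x along it.
- stopper: Steel bottle stopper, 36 mm across and 48 mm high, standing on its wide head; a bystander. Origin under its centre.
- pen: Yellow pen, 149 mm long and 9 mm thick, lying on the counter; a bystander. Origin under its middle, x along it.
- glass: Stemmed tasting glass, 64 mm across and 150 mm high; a bystander. Origin under its centre.
- bottle: Green wine bottle, 75 mm across and 298 mm high; a bystander. Origin under its centre.
- calculator: Grey desk calculator, 150 x 105 x 22 mm; a bystander. Origin under its middle.
- foil_cutter: Small black foil cutter, 57 x 40 x 16 mm; a bystander. Origin under its middle.
Mind the look-alikes: they are no part of the job. Leave any green look-alike of the coin_roll alone.

How it is judged:
By the outcome, as a careful person would: the job done as asked, in the order asked, and still so for the second after the job is handed in, with the robot touching nothing.
It also fails if it takes over 72 s, if anything falls off the work surface, if the arm or the gripper's body presses on something with over 40 N, if the wrist force passes 120 N, or if a joint passes its speed limit or range.

## Working session

There is one attempt and no reset: what is moved stays moved. The work goes in short steps, each a Python script; the robot and the scene stay as the last script left them, time stands still between calls to the robot, and variables do not carry over. Pictures are saved under pics/ and viewed, at most 10 in all, crops included, and the job is handed in when it is done.

```bash
mkdir -p pics; ls
python3 - <<'E'
from rig import robot
import cv2
for n in("side","top"):
    cv2.imwrite(f"pics/{n}0.png",robot.grab_frame(n)[:,:,::-1]); print(n,robot.camera_info(n))
print(robot.get_state())
E
```

```text
pics
side {'fx': 511.29830944230724, 'fy': 511.29830944230724, 'cx': 315.7760124045773, 'cy': 239.9786960499162, 'dist': array([-0.03858513,  0.        ,  0.        ,  0.        ,  0.        ]), 'rvec': array([ 2.35120607, -0.2723131 ,  0.09096561]), 'tvec': array([-0.53489942,  0.14335516,  1.29447506])}
top {'fx': 610.5771009547758, 'fy': 610.5771009547758, 'cx': 316.3595131168364, 'cy': 243.85143990149118, 'dist': array([-0.07422631,  0.        ,  0.        ,  0.        ,  0.        ]), 'rvec': array([ 2.19600207, -2.16890225,  0.09500047]), 'tvec': array([0.00808432, 0.56079665, 1.71980805])}
{'time': 0.1, 'qpos': array([ 1.20447319,  0.41790542, -0.01026752,  1.61410972,  0.004691  ,
        1.11066594, -0.05304559]), 'joint_vel': array([ 0.00043192, -0.00147689,  0.00217361,  0.00064378, -0.00075331,
       -0.00017729, -0.00198646]), 'effort': array([ 1.65659432e-03, -8.52581692e+01,  6.40952457e-01, -4.26695681e+01,
       -4.88462497e-02,  1.62701088e-02,  1.38658520e-04]), 'ee_pos': array([ 0.19933878, -0.59203409,  0.22389531]), 'tool_rot': array([[ 9.47730794e-01,  3.19070780e-01, -4.24197514e-04],
       [ 3.19071049e-01, -9.47730294e-01,  9.76969286e-04],
       [-9.03024828e-05, -1.06125302e-03, -9.99999433e-01]]), 'force': array([-0.31055846, -0.37928652,  0.51672489]), 'moment': array([-0.00755122,  0.00786869,  0.02297342]), 'grasp_force': 0.0, 'opening': 0.09396223055477568}
```

View pics/top0.png

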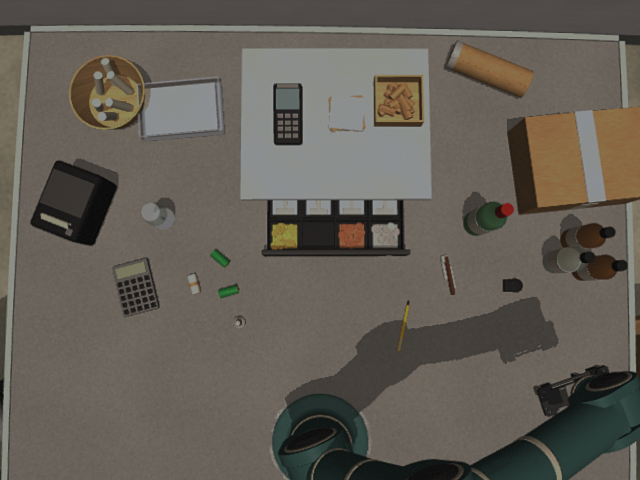

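View pics/side0.png

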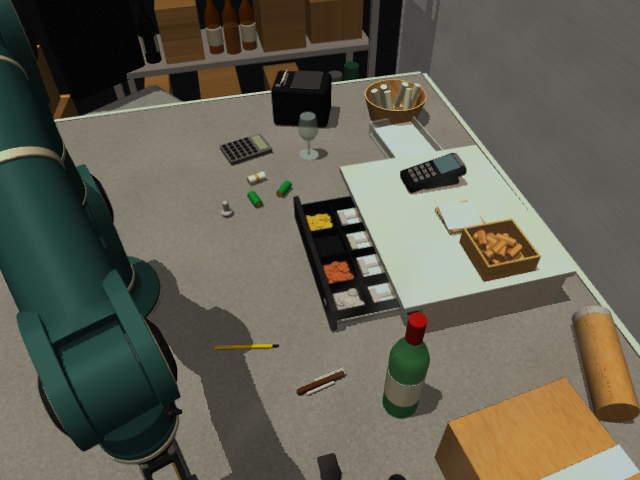

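The top view shows the coin roll at about (193,283), with green look-alikes at (220,258) and (228,291). The empty cup is at (319,235), and the drawer front runs along row ~252 from column 263 to 410. In the side view the roll is at (257,178) and the front's top edge runs from (297,200) to (333,325).

```bash
cat > h.py <<'E'
import numpy as np, cv2
from rig import robot
def cast(name,uv,z):
    c=robot.camera_info(name); K=np.array([[c['fx'],0,c['cx']],[0,c['fy'],c['cy']],[0,0,1]])
    p=cv2.undistortPoints(np.array(uv,float).reshape(-1,1,2),K,c['dist']).reshape(-1,2)
    R=cv2.Rodrigues(c['rvec'])[0]; o=-R.T@c['tvec']; d=np.c_[p,np.ones(len(p))]@R
    return o+d*((z-o[2])/d[:,2])[:,None]
def project(name,P):
    c=robot.camera_info(name); K=np.array([[c['fx'],0,c['cx']],[0,c['fy'],c['cy']],[0,0,1]])
    return cv2.projectPoints(np.array(P,float).reshape(-1,1,3),c['rvec'],c['tvec'],K,c['dist'])[0].reshape(-1,2)
def blob(mask,x0,y0,x1,y1):
    m=np.zeros_like(mask); m[y0:y1,x0:x1]=mask[y0:y1,x0:x1]
    n,l,s,c=cv2.connectedComponentsWithStats(m); i=1+np.argmax(s[1:,4]); return l==i
E
python3 - <<'E'
from h import *
for n,box in (("top",(178,268,208,300)),("side",(240,166,272,190))):
    im=cv2.imread(f"pics/{n}0.png"); hsv=cv2.cvtColor(im,cv2.COLOR_BGR2HSV)
    x0,y0,x1,y1=box
    m=((im.min(2)>125)|((hsv[:,:,1]>95)&(hsv[:,:,0]<25)&(hsv[:,:,2]>70))).astype(np.uint8)
    m=cv2.morphologyEx(m,cv2.MORPH_CLOSE,np.ones((3,3)))
    b=blob(m,*box); ys,xs=np.nonzero(b); r=cv2.minAreaRect(np.c_[xs,ys].astype(np.float32))
    print(n,b.sum(),r,xs.mean(),ys.mean())
    P=cast(n,np.c_[xs,ys],.015)[:,:2]; w=np.linalg.eigh(np.cov(P.T)); rr=cv2.minAreaRect(P.astype(np.float32)*1000)
    a=w[1][:,1]; print(P.mean(0),np.degrees(np.arctan2(a[1],a[0])),rr)
a=cv2.imread("pics/top0.png"); c1=cv2.resize(a[190:265,255:415],None,fx=5,fy=5,interpolation=2)
c2=cv2.resize(a[245:305,175:245],None,fx=3,fy=3,interpolation=2)
o=np.zeros((570,800,3),np.uint8); o[:375]=c1; o[380:560,:210]=c2
s=cv2.imread("pics/side0.png"); c3=cv2.resize(s[160:220,215:300],None,fx=3,fy=3,interpolation=2); o[380:560,250:505]=c3
cv2.imwrite("pics/crop.png",o)
E
```

```text
top 107 ((193.0, 284.0), (18.0, 8.0), 90.0) 192.98130841121494 283.5140186915888
[0.44311511 0.36620043] -164.32326453877187 ((441.8048095703125, 366.1061706542969), (51.48777389526367, 22.981016159057617), 1.5641306638717651)
side 110 ((255.74658203125, 176.6575469970703), (7.139510154724121, 18.72658348083496), 69.44395446777344) 255.53636363636363 176.26363636363635
[0.44016722 0.373003  ] -154.54034008179977 ((440.6847839355469, 370.9608154296875), (64.91925811767578, 34.28743362426758), 18.187583923339844)
```

View pics/crop.png

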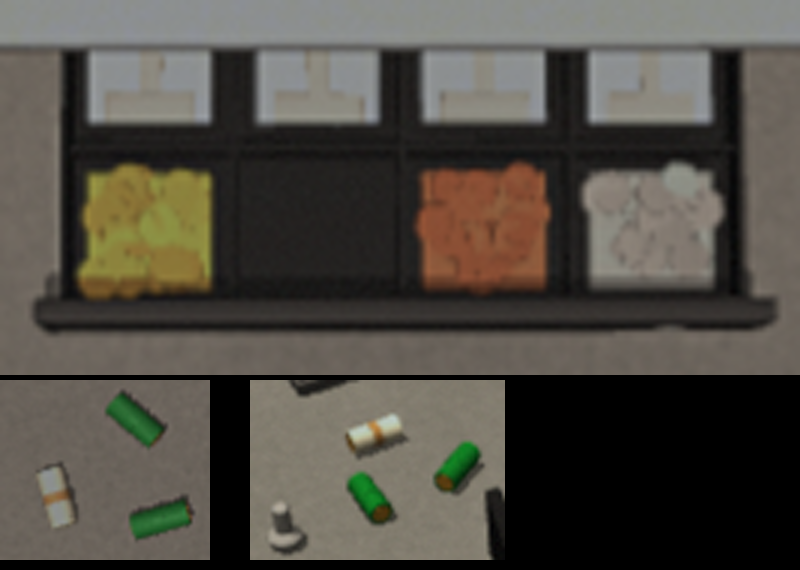

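The crop shows the roll centred at about (193.5,283.3), tilted ~13°, with its brown band. The drawer front's top strip spans u≈262.2–410 and v≈249.5–255, level in the image. The empty cup spans u≈302.5–335 and v≈220–248.

Run:
```python
from h import *
c=robot.camera_info('top'); R=cv2.Rodrigues(c['rvec'])[0]; print("cam",-R.T@c['tvec'])
f=lambda x,y:((x+.5)/5-.5+255,(y+.5)/5-.5+190)
print("outer top edge",cast('top',[f(38,325),f(775,326)],.086), "back", cast('top',[f(38,299),f(775,299)],.086))
print("dividers z.046 (y)",cast('top',[f(235,220),f(403,220),f(235,149),f(403,149)],.046))
print("riser front edge z.118/.1",cast('top',[f(0,46),f(799,46)],.118))
print("riser corners",cast('top',[(241,199),(431,199),(242,48),(429,48)],.118))
print("side",cast('side',[(296,199),(331,326)],.086))
print("side riser",cast('side',[(340,166),(408,311)],.118))
im=cv2.imread("pics/top0.png").astype(int).sum(2); print(im[244:260:1,[280,319,360,395]].T); print(im[252,256:270],im[252,402:416])
im=cv2.imread("pics/top0.png")
m=cv2.inRange(cv2.cvtColor(im,cv2.COLOR_BGR2HSV),(45,100,40),(80,255,255))
for b in ((205,245,232,270),(215,280,245,302)):
    ys,xs=np.nonzero(blob(m,*b)); P=cast('top',np.c_[xs,ys],.015)[:,:2]; print("green",P.mean(0),cv2.minAreaRect(P.astype(np.float32)*1000))
print(cast('top',[(239,321),(155,213),(158,205),(489,222),(447,275),(404,325)],.02))
```

```text
cam [0.41886222 0.02388773 1.75962546]
outer top edge [[ 0.52399409  0.16374528  0.086     ]
 [ 0.52850021 -0.2417305   0.086     ]] back [[ 0.53831036  0.16402026  0.086     ]
 [ 0.54340941 -0.24173005  0.086     ]]
dividers z.046 (y) [[ 0.58723116  0.05713074  0.046     ]
 [ 0.58844184 -0.03762007  0.046     ]
 [ 0.62753641  0.05770456  0.046     ]
 [ 0.62876421 -0.03723578  0.046     ]]
riser front edge z.118/.1 [[ 0.67349029  0.18472018  0.118     ]
 [ 0.6793375  -0.24992086  0.118     ]]
riser corners [[ 0.67250263  0.22168448  0.118     ]
 [ 0.67947175 -0.29539248  0.118     ]
 [ 1.09913606  0.22992097  0.118     ]
 [ 1.1076776  -0.29350165  0.118     ]]
side [[ 0.52915575  0.15466783  0.086     ]
 [ 0.52058628 -0.2786712   0.086     ]]
side riser [[ 0.67422188  0.2293809   0.118     ]
 [ 0.68633134 -0.3013919   0.118     ]]
[[333 282 230 225 230 154 117 145 152 168 113  74 198 281 302 305]
 [103  83  72  74  73  83 127 146 157 160 109  62 197 274 298 300]
 [287 239 198 150  83  83 127 142 159 155 100  65 200 287 298 287]
 [387 331 286 201  98  94 126 147 152 155  98  82 260 309 309 301]]
[296 301 300 301 308 232 141 147 158 154 155 153 157 156] [157 153 157 151 156 155 153 166 231 305 303 300 302 304]
green [0.51775774 0.2921658 ] ((518.0048217773438, 292.4281311035156), (54.33702087402344, 23.030302047729492), 51.27019500732422)
green [0.42283041 0.26612969] ((422.83001708984375, 265.89361572265625), (23.12485122680664, 54.31532669067383), 16.711769104003906)
[[ 0.3387542   0.23158897  0.02      ]
 [ 0.64418193  0.48105445  0.02      ]
 [ 0.66752798  0.47316146  0.02      ]
 [ 0.6305506  -0.4830493   0.02      ]
 [ 0.4762154  -0.35977458  0.02      ]
 [ 0.33294591 -0.23653091  0.02      ]]
```

```bash
cat >> h.py <<'E'
yaw=.0127
def down(a): c,s=np.cos(a),np.sin(a); return np.array([[c,s,0],[s,-c,0],[0,0,-1.]])
def st(*k):
    s=robot.get_state(); print(*[np.round(s[i],4) for i in ("time","ee_pos","force","opening","grasp_force")])
E
python3 - <<'E'
from h import *
R=down(np.radians(14)); p=np.array([.4425,.366,.10])
print(robot.ik(p,R), robot.ik([.586,.0095,.15],down(yaw)))
robot.move_ptp(p,R); st()
robot.gripper_to(.06); st()
cv2.imwrite("pics/side1.png",robot.grab_frame("side")[120:240,180:340][:,:,::-1].repeat(4,0).repeat(4,1))
E
```

```text
[-0.04360511  0.67848524 -0.95035664  1.82199274  0.65601709  0.99207832
 -2.59674621] [ 0.29450337  0.46957316 -0.46902747  1.76964226  0.2519882   0.96204673
 -1.83419758]
3.575 [0.443  0.3655 0.0999] [-0.3637 -0.107  -0.1217] 0.0941 0.0
4.275 [0.4425 0.366  0.1   ] [-0.0942 -1.1356  0.0527] 0.06 0.0
```

View pics/side1.png

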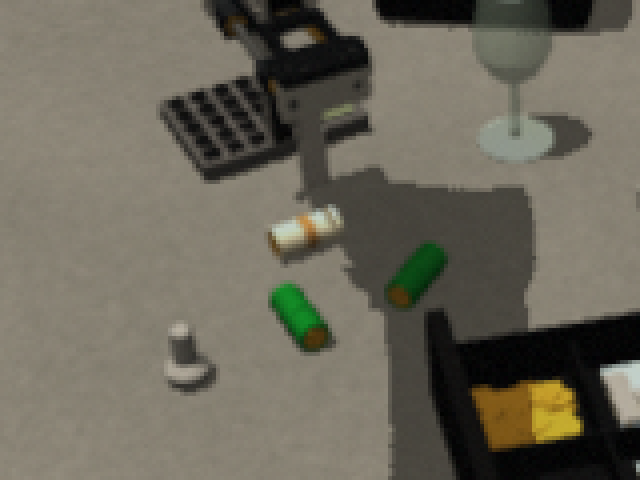

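The gripper hovers above the roll (crop (305,232), side view pixel (256,178)) and its fingers are clear of the green rolls. I'll descend and grasp.

Run:
```python
from h import *
print(robot.move_linear([.4425,.366,.0215],velocity=.08,threshold=6)); st()
robot.gripper_to(.015); st()
s=robot.get_state()
if s['opening']>.018:
    robot.move_linear([.4425,.366,.16],velocity=.12); st()
    cv2.imwrite("pics/side2.png",robot.grab_frame("side")[80:230,170:340][:,:,::-1].repeat(4,0).repeat(4,1))
```

```text
False
5.4583 [0.4427 0.3662 0.022 ] [ 0.1064 -0.0943  0.5469] 0.0601 0.0
6.1 [0.4425 0.3661 0.0215] [-0.6226  0.0151  0.6495] 0.0253 29.3437
7.4 [0.4423 0.3657 0.1593] [ 0.2954  0.1845 -3.0229] 0.0255 29.3644
```

View pics/side2.png

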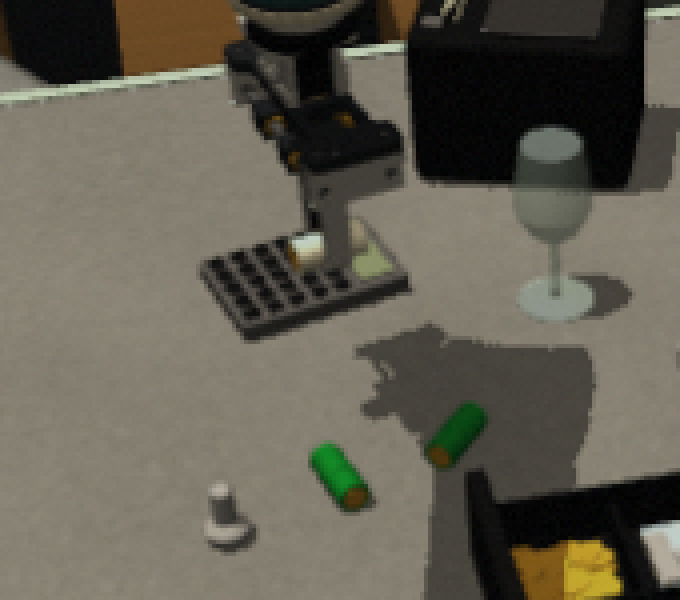

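The roll is held level and nearly centred in the fingers (crop (328,250)), and everything else is undisturbed. Next I'll carry it over the cup.

Run:
```python
from h import *
R=down(yaw)
robot.move_ptp([.588,.0095,.16],R); st()
a=robot.grab_frame("top")[200:280,260:380][:,:,::-1].repeat(5,0).repeat(5,1)
b=robot.grab_frame("side")[160:300,260:400][:,:,::-1].repeat(4,0).repeat(4,1)
o=np.zeros((400,800,3),np.uint8); o[:,:400]=a[:,100:500]; o[:,400:]=b[80:480,:400]
cv2.imwrite("pics/p3.png",o)
for P in [(.588,.0095,.02)]: print(project("side",P))
```

```text
8.8833 [0.5878 0.0111 0.1601] [ 0.1219  1.7304 -2.1463] 0.0255 29.3654
[[329.13765467 248.69159468]]
```

View pics/p3.png

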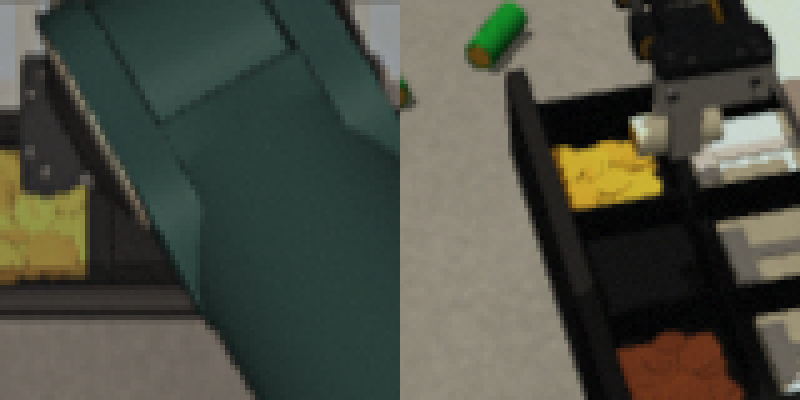

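The roll is held over the drawer. In the side crop the empty cup is at about (645,270), and the top view is blocked by the arm. The cup position from both views agrees to a few mm, so I'll lower with a guard.

Run:
```python
from h import *
x,y=.588,.0095
print(robot.move_linear([x,y,.075],velocity=.12,threshold=8)); st()
print(robot.move_linear([x,y,.046],velocity=.05,threshold=5)); st()
print(robot.move_linear([x,y,.0375],velocity=.012,threshold=3)); st()
b=robot.grab_frame("side")[160:300,260:400][:,:,::-1].repeat(4,0).repeat(4,1)
cv2.imwrite("pics/p4.png",b)
print(project("side",[(.543,.055,.046),(.628,.055,.046),(.628,-.036,.046),(.543,-.036,.046)])*4-[1040,640])
```

```text
False
9.8417 [0.5884 0.0097 0.0756] [ 0.3959 -0.5069 -1.7781] 0.0252 29.3653
True
10.1833 [0.5881 0.0093 0.0649] [-0.3246 -0.2561 -1.5036] 0.0255 29.9873
True
10.7083 [0.5882 0.0094 0.0644] [ 0.0214 -0.5018  4.3855] 0.0253 29.9887
[[195.63288659 292.07351301]
 [317.70547643 271.20347864]
 [353.32377707 366.01604101]
 [225.81239456 388.77751854]]
```

View pics/p4.png

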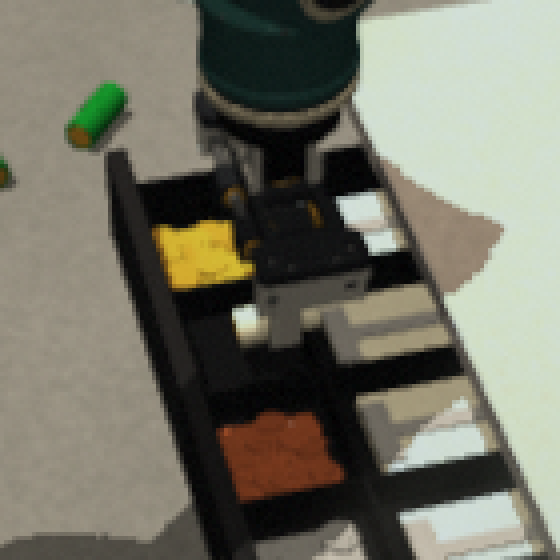

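Contact came early, at TCP z≈0.0645, which puts the roll's bottom or the fingertips about at divider-top height. The side crop shows the roll at about (277,322) inside the cup outline. I'll lift a little and use the moment change to find out what touched.

Run:
```python
from h import *
def fm():
    F=[];
    for _ in range(8):
        s=robot.get_state(); F.append(np.r_[s['force'],s['moment']]); robot.pause(.02)
    return np.mean(F,0)
a=fm(); st(); robot.move_linear([.588,.0095,.074],velocity=.03); robot.pause(.2); b=fm(); st()
print("contact",a.round(3)); print("free",b.round(3)); print("diff",(a-b).round(3))
print(project("side",[(.5605,.0095,.056),(.6155,.0095,.056),(.588,-.011,.046),(.588,-.011,.03+.1)])*4-[1040,640])
```

```text
10.8917 [0.5881 0.0094 0.0642] [0.4397 0.2893 5.7966] 0.0251 29.989
11.7083 [0.588  0.0095 0.0739] [ 0.3462 -0.0245 -2.0003] 0.0253 29.9872
contact [ 8.520e-01 -1.500e-01  4.937e+00  5.000e-02 -2.510e-01  3.000e-03]
free [ 2.300e-02 -2.890e-01 -2.299e+00  3.500e-02 -7.000e-03 -2.000e-03]
diff [ 8.290e-01  1.390e-01  7.236e+00  1.400e-02 -2.440e-01  5.000e-03]
[[236.08733451 324.19643196]
 [317.18224232 310.09806019]
 [284.22740106 349.49833658]
 [285.09243567 256.839668  ]]
```

The contact lies about +31 mm in x from the tool axis and near 0 in y, so the roll's far end was resting on the rear divider. I'll shift 11 mm toward the front and retry with the guard.

Run:
```python
from h import *
x,y=.577,.0095
robot.move_linear([x,y,.074],velocity=.03); robot.pause(.1)
h=robot.move_linear([x,y,.046],velocity=.025,threshold=5); st(); print(h)
if not h:
    print(robot.move_linear([x,y,.0375],velocity=.012,threshold=3)); st()
robot.pause(.2); s=robot.get_state(); print(s['moment'],s['force'])
b=cv2.convertScaleAbs(robot.grab_frame("side")[190:290,270:390][:,:,::-1],alpha=2.2)
c=cv2.convertScaleAbs(cv2.imread("pics/side0.png")[190:290,270:390],alpha=2.2)
o=np.hstack([cv2.resize(i,(400,334),interpolation=2) for i in (b,c)])
t=cv2.convertScaleAbs(cv2.imread("pics/top0.png")[205:258,260:412],alpha=2.2)
cv2.imwrite("pics/p5.png",np.vstack([o,cv2.resize(t,(800,266),interpolation=2)]))
```

```text
13.5917 [0.5771 0.0095 0.0461] [-0.8803 -0.3924 -2.3779] 0.0252 29.9873
False
True
14.0833 [0.577  0.0094 0.0406] [ 1.4924 -0.2929  3.8508] 0.0251 29.9888
[ 0.1292269  -0.17059381  0.03122094] [ 1.74154678 -0.18711574  3.20714771]
```

View pics/p5.png

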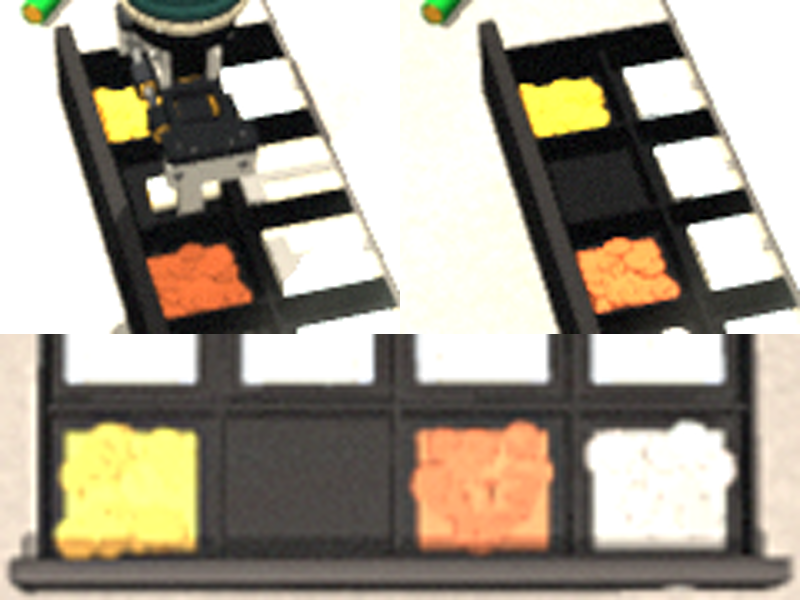

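The drawer front's near-left corner is now at about (288.6,198.7) in the side image, against (296,199) in the first frame. The drawer had rolled out by about 2 cm before 4.3 s, which explains the divider contact. The roll is now inside the cup at floor level but close to the rear divider. I'll lift slightly, recentre and set it down.

Run:
```python
from h import *
a=cast("side",[(288.6,198.7),(296.1,198.7)],.086); d=a[1]-a[0]; print(a)
# open travel estimate by template shift of the front's top-left corner between frames
g0=cv2.imread("pics/side0.png"); g1=robot.grab_frame("side")[:,:,::-1]
t=g0[194:260,290:306]; r=cv2.matchTemplate(np.ascontiguousarray(g1[186:270,270:320]),t,cv2.TM_CCOEFF_NORMED); _,v,_,l=cv2.minMaxLoc(r); u=(270+l[0],186+l[1]); print(v,u)
p=cast("side",[(296,200),(296+u[0]-290,200+u[1]-194)],.086); dx=(p[1]-p[0])[0]; print("dx",p[1]-p[0])
x=float(np.clip(.5855+dx+.001,.560,.572)); print("x",x)
s=robot.get_state(); y=.0095
robot.move_linear([.577,y,.046],velocity=.02)
robot.move_linear([x,y,.046],velocity=.02); st()
h=robot.move_linear([x,y,.0365],velocity=.01,threshold=3); print(h); st()
robot.pause(.2); s=robot.get_state(); print(s['moment'],s['force'])
```

```text
[[0.50945275 0.16083782 0.086     ]
 [0.5296736  0.15584392 0.086     ]]
0.9802747964859009 (283, 196)
dx [-2.03842129e-02 -3.58582915e-03 -1.11022302e-16]
x 0.566115787104965
15.5083 [0.5662 0.0095 0.0461] [ 0.1503 -0.1319 -2.624 ] 0.0253 29.9884
True
16.1083 [0.5662 0.0095 0.0405] [0.9593 0.9097 3.4847] 0.0254 29.9894
[ 0.13776074 -0.13070602 -0.01711647] [ 1.27370681 -0.6520937   3.4525287 ]
```

Run:
```python
from h import *
x,y=.5661,.0095
robot.gripper_to(.044); st()
print(robot.move_linear([x,y,.075],velocity=.04,threshold=8)); st()
robot.move_linear([x,y,.2],velocity=.15); st()
# plan push pose
pitch=np.radians(30)
ax=np.array([np.cos(yaw),np.sin(yaw),0]); ay=np.array([-np.sin(yaw),np.cos(yaw),0])
z=ax*np.cos(pitch)+np.array([0,0,-np.sin(pitch)])
for sg in (1,-1):
    Y=sg*ay; X=np.cross(Y,z); R=np.c_[X,Y,z]
    for tx in (.45,.50,.70):
        tip=np.array([tx,-.039+(tx-.508)*yaw,.047]); print(sg,tx,robot.ik(tip-.019*z,R))
    tip=np.array([.44,-.04,.17]); print(sg,"pre",robot.ik(tip-.019*z,R))
cv2.imwrite("pics/p6.png",cv2.convertScaleAbs(robot.grab_frame("side")[150:300,250:420][:,:,::-1],alpha=1.6).repeat(4,0).repeat(4,1))
```

```text
16.8167 [0.5657 0.0094 0.0402] [0.0926 0.6193 0.0509] 0.0439 0.0
False
17.8333 [0.566  0.0094 0.0748] [-0.3961  0.3758 -0.4577] 0.044 0.0
18.8167 [0.5657 0.0093 0.1992] [-0.4726  0.1002 -0.1422] 0.044 0.0
1 0.45 None
1 0.5 None
1 0.7 [ 0.94185079  1.12719577 -1.09107327  2.22652734  2.80525671  0.93240865
 -0.43670438]
1 pre None
-1 0.45 None
-1 0.5 None
-1 0.7 [-0.72781267  1.01286177  0.89410755  2.27448126  3.43204026  1.02657804
  0.72035615]
-1 pre None
```

View pics/p6.png

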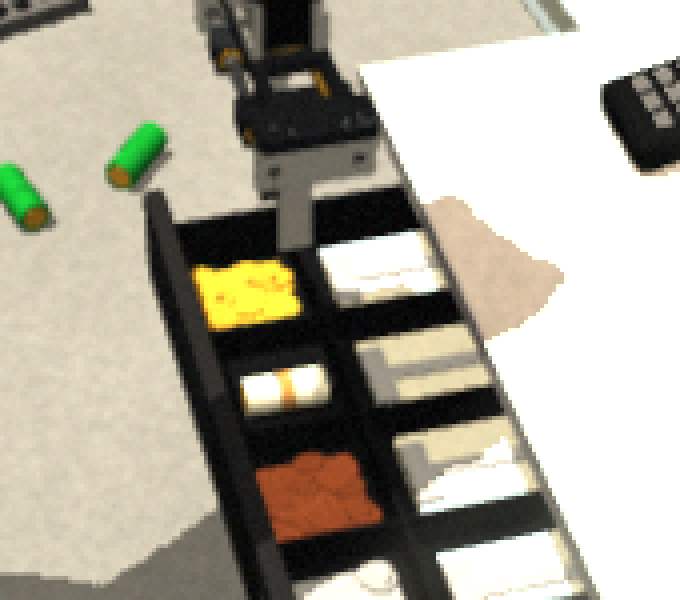

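The roll lies flat in the second cup (crop (285,388)), clear of all four walls, and the drawer didn't move. A 30° pitch is out of reach close in. So I'll push upright up to the riser, then finish with a tilted tool, after scanning for feasible pitches.

```bash
cat >> h.py <<'E'
ax=np.array([np.cos(yaw),np.sin(yaw),0]); ay=np.array([-np.sin(yaw),np.cos(yaw),0])
def tilt(deg,sg):
    a=np.radians(deg); z=ax*np.cos(a)-np.array([0,0,np.sin(a)]); Y=sg*ay
    return np.c_[np.cross(Y,z),Y,z]
def tcp(tx,tz,R,dy=0): return np.array([tx,-.039+dy+(tx-.508)*yaw,tz])-.019*R[:,2]
E
python3 - <<'E'
from h import *
for sg in (1,-1):
  for deg in (30,35,40,45,50):
    for dy in (0,):
      R=tilt(deg,sg); f=[(tx,tz) for tx in np.arange(.54,.72,.02) for tz in (.035,.2) if robot.ik(tcp(tx,tz,R,dy),R) is not None]
      print(sg,deg,"low:",[round(a,2) for a,b in f if b<.1],"high:",[round(a,2) for a,b in f if b>.1])
  R=tilt(45,sg); print(robot.ik(tcp(.69,.035,R),R))
R=down(yaw)
for x in (.44,.48,.55,.65): print(x,robot.ik([x,-.039,.06],R))
E
```

```text
1 30 low: [np.float64(0.56), np.float64(0.58), np.float64(0.6), np.float64(0.62), np.float64(0.64), np.float64(0.66), np.float64(0.68), np.float64(0.7)] high: [np.float64(0.56), np.float64(0.58), np.float64(0.6), np.float64(0.62), np.float64(0.64), np.float64(0.66), np.float64(0.68), np.float64(0.7)]
1 35 low: [np.float64(0.54), np.float64(0.56), np.float64(0.58), np.float64(0.6), np.float64(0.62), np.float64(0.64), np.float64(0.66), np.float64(0.68), np.float64(0.7)] high: [np.float64(0.54), np.float64(0.56), np.float64(0.58), np.float64(0.6), np.float64(0.62), np.float64(0.64), np.float64(0.66), np.float64(0.68), np.float64(0.7)]
1 40 low: [np.float64(0.54), np.float64(0.56), np.float64(0.58), np.float64(0.6), np.float64(0.62), np.float64(0.64), np.float64(0.66), np.float64(0.68), np.float64(0.7)] high: [np.float64(0.54), np.float64(0.56), np.float64(0.58), np.float64(0.6), np.float64(0.62), np.float64(0.64), np.float64(0.66), np.float64(0.68), np.float64(0.7)]
1 45 low: [np.float64(0.54), np.float64(0.56), np.float64(0.58), np.float64(0.6), np.float64(0.62), np.float64(0.64), np.f
[... 1734 characters left out ...]
4(0.56), np.float64(0.58), np.float64(0.6), np.float64(0.62), np.float64(0.64), np.float64(0.66), np.float64(0.68), np.float64(0.7)] high: [np.float64(0.6), np.float64(0.62), np.float64(0.64), np.float64(0.66), np.float64(0.68), np.float64(0.7)]
[-0.27841062  0.6228558   0.35439599  2.17825455  3.51686464  0.45572184
  1.10381714]
0.44 [ 0.80966435  0.52813503 -0.94057394  2.15956201  0.63426786  0.75737565
 -2.10884191]
0.48 [ 0.76119929  0.58487269 -0.91437048  2.06761213  0.65245814  0.80431171
 -2.1091313 ]
0.55 [ 0.68603343  0.68230368 -0.88098926  1.89949391  0.67714364  0.88878979
 -2.09598524]
0.65 [ 0.58539047  0.81972416 -0.84898088  1.63867294  0.70250444  1.01437361
 -2.05261739]
```

Run:
```python
from h import *
robot.move_linear([.455,-.0395,.2],velocity=.2,frame=down(yaw)); robot.gripper_to(0); st()
robot.move_linear([.455,-.0395,.06],velocity=.12,threshold=10); st()
print(robot.move_linear([.635,-.0395+.18*yaw,.06],velocity=.06,threshold=15)); st()
robot.move_linear([.59,-.038,.06],velocity=.1)
robot.move_linear([.50,-.039,.33],velocity=.25); st()
s0=robot.get_state()['qpos']
for sg in (1,-1):
    for d in (35,40):
        R=tilt(d,sg); print(sg,d,robot.ik(tcp(.60,.32,R),R),robot.ik(tcp(.60,.25,R),R))
im=robot.grab_frame("side"); cv2.imwrite("pics/p7raw.png",im[:,:,::-1])
cv2.imwrite("pics/p7.png",cv2.convertScaleAbs(im[100:320,200:440][:,:,::-1],alpha=1.5).repeat(3,0)[:600].repeat(3,1))
```

```text
20.4167 [ 0.455  -0.0395  0.2   ] [-0.3282 -0.4774 -0.0979] 0.0007 0.0
21.7333 [ 0.4553 -0.0395  0.0605] [ 0.5653 -0.2467  0.8723] 0.0005 0.0
False
24.8833 [ 0.635  -0.0373  0.06  ] [-0.2979 -0.3201  0.2898] 0.0004 0.337
26.775 [ 0.4998 -0.0391  0.3291] [ 0.2294 -0.0486  0.1054] 0.0005 0.0
1 35 [-1.12927337 -0.31800572  1.0151478   2.32858393  1.61548737  0.25357073
  0.1081505 ] [ 1.05736539  0.09224619 -1.04026152  2.35592591  3.05169713  0.22146643
 -1.39978644]
1 40 [ 1.21565501 -0.14615284 -1.07665383  2.21422467 -1.06210601  0.231741
  2.62226289] None
-1 35 None [-0.67461432  0.01306637  0.72411318  2.40020847  3.3843739   0.23444192
  1.36299392]
-1 40 [ 1.08575181 -0.12442117 -0.96839496  2.21604259 -0.96679628  0.20468658
 -0.60690563] None
```

View pics/p7.png

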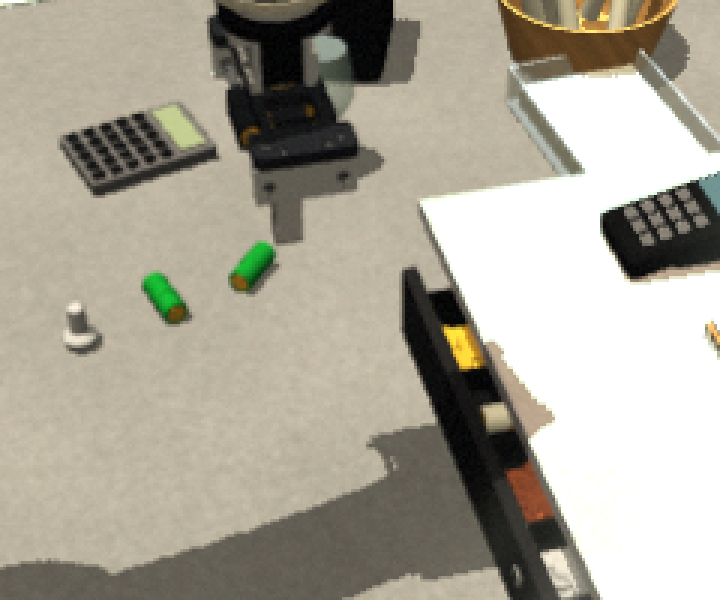

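The drawer is most of the way in (front's left corner at crop (408,272)), the roll's end still shows in its cup at (495,418), and the bystanders are in place. Next I'll choose a tilted pose on the sg=+1 wrist branch.

Run:
```python
from h import *
print(robot.get_state()['qpos'].round(2))
for d in (40,45):
    R=tilt(d,1)
    for tx,tz in ((.57,.15),(.60,.2),(.60,.15),(.60,.1),(.60,.035),(.70,.035)):
        q=robot.ik(tcp(tx,tz,R),R); print(d,tx,tz,None if q is None else q.round(2))
```

```text
[ 1.02  0.26 -1.17  1.75  0.25  1.3  -1.77]
40 0.57 0.15 [ 1.07  0.42 -1.14  2.44  2.54  0.46 -0.74]
40 0.6 0.2 [ 1.1   0.29 -1.16  2.34  2.39  0.29 -0.66]
40 0.6 0.15 [ 1.03  0.47 -1.12  2.37  2.45  0.47 -0.63]
40 0.6 0.1 [ 0.96  0.64 -1.06  2.39  2.55  0.63 -0.63]
40 0.6 0.035 [ 0.82  0.78 -0.88  2.39  2.74  0.76 -0.75]
40 0.7 0.035 [ 0.75  0.85 -0.87  2.17  2.61  0.66 -0.6 ]
45 0.57 0.15 [ 1.08  0.37 -1.15  2.38  2.25  0.34 -0.49]
45 0.6 0.2 [ 1.12  0.28 -1.19  2.28  1.82  0.22 -0.1 ]
45 0.6 0.15 [ 1.04  0.45 -1.15  2.32  2.14  0.38 -0.34]
45 0.6 0.1 [ 0.95  0.59 -1.06  2.34  2.34  0.51 -0.47]
45 0.6 0.035 [ 0.87  0.77 -0.97  2.35  2.52  0.67 -0.55]
45 0.7 0.035 [ 0.78  0.85 -0.94  2.12  2.36  0.59 -0.35]
```

Run:
```python
from h import *
R=tilt(40,1)
robot.move_ptp(tcp(.57,.15,R),R); st()
robot.move_linear(tcp(.60,.04,R),velocity=.12,threshold=10); st()
h=robot.move_linear(tcp(.672,.04,R),velocity=.05,threshold=14); print(h); st()
if not h:
    for tx in np.arange(.677,.708,.005):
        h=robot.move_linear(tcp(tx,.04,R),velocity=.02,threshold=18); print(round(tx,3),h); st()
        if h: break
im=robot.grab_frame("side"); cv2.imwrite("pics/p8raw.png",im[:,:,::-1])
```

```text
28.875 [ 0.5558 -0.0386  0.1625] [ 0.2888 -0.3911  0.0169] 0.0006 0.0
29.975 [ 0.5855 -0.0381  0.0528] [ 0.344  -0.5167 -0.0926] 0.0006 0.0
False
31.5667 [ 0.6573 -0.0371  0.0522] [ 0.409  -0.4154  0.1383] 0.0003 0.1351
0.677 False
31.9667 [ 0.6627 -0.0371  0.0523] [ 0.4532 -0.5547  0.0084] 0.0007 0.0
0.682 False
32.3667 [ 0.6676 -0.037   0.0523] [-1.1941  0.2773  0.3144] 0.0003 0.0
0.687 False
32.7667 [ 0.6722 -0.0368  0.052 ] [-4.819  -0.9958  1.5971] 0.0004 2.2815
0.692 False
33.1667 [ 0.6776 -0.0369  0.0523] [-0.2209 -0.2518 -0.301 ] 0.0007 0.0
0.697 False
33.5667 [ 0.6824 -0.0368  0.0521] [-1.5929 -0.4527  1.2483] 0.0005 0.9572
0.702 True
33.7833 [ 0.683  -0.0365  0.0512] [-6.8244 -0.1447  3.5881] 0.0007 3.4256
```

Run:
```python
from h import *
R=tilt(40,1)
robot.move_linear(tcp(.60,.04,R),velocity=.06); robot.move_linear(tcp(.57,.15,R),velocity=.12); robot.pause(1); st()
a=cv2.imread("pics/side0.png"); b=robot.grab_frame("side")[:,:,::-1]; t=robot.grab_frame("top")[:,:,::-1]; t0=cv2.imread("pics/top0.png")
cv2.imwrite("pics/side9.png",b); cv2.imwrite("pics/top9.png",t)
# side rays to points on the former front top edge and on the shut front's face
for x in (.51,.55,.60,.64,.66,.675): 
    print(x,[b[int(round(v)),int(round(u))].tolist() for u,v in project("side",[(x,y,.0) for y in (.15,.08,-.15,-.2)])])
print("face",[ [b[int(round(v)),int(round(u))].tolist() for u,v in project("side",[(.701,y,z) for y in (.1,-.15)])] for z in (.02,.04,.06)])
for n,A,B,box in (("green/stopper top",t0,t,(205,245,250,330)),("green/stopper side",a,b,(215,170,295,220)),("pen side",a,b,(210,340,282,352)),("corkscrew side",a,b,(295,365,348,396)),("riser items top",t0,t,(270,70,428,150)),("glass",t0,t,(138,195,178,232)),("calc",t0,t,(110,255,162,318)),("foil",t0,t,(500,275,525,294))):
    x0,y0,x1,y1=box; d=np.abs(A[y0:y1,x0:x1].astype(int)-B[y0:y1,x0:x1]).max(2); print(n,(d>45).sum(),d.size)
```

```text
37.7083 [ 0.5554 -0.0384  0.1622] [0.4517 1.284  0.1104] 0.0006 0.0
0.51 [[27, 25, 25], [58, 66, 68], [116, 131, 136], [113, 126, 132]]
0.55 [[72, 82, 85], [115, 130, 135], [117, 131, 137], [116, 130, 136]]
0.6 [[125, 141, 148], [116, 130, 137], [115, 128, 134], [116, 130, 136]]
0.64 [[119, 132, 139], [119, 133, 140], [118, 131, 138], [121, 135, 140]]
0.66 [[119, 134, 140], [116, 130, 138], [117, 131, 138], [118, 131, 137]]
0.675 [[121, 136, 142], [118, 131, 137], [116, 130, 134], [118, 132, 138]]
face [[[13, 14, 15], [60, 68, 69]], [[62, 69, 74], [69, 76, 80]], [[189, 206, 194], [180, 197, 185]]]
green/stopper top 0 3825
green/stopper side 2772 4000
pen side 19 864
corkscrew side 0 1643
riser items top 0 12640
glass 0 1480
calc 0 3276
foil 0 475
```

Run:
```python
import cv2
t=cv2.imread("pics/top9.png").astype(int).sum(2)
for r in range(195,208): print(r,t[r,[250,258,275,285,295,395,402,415,425]])
b=cv2.imread("pics/side9.png"); a=cv2.imread("pics/p7raw.png"); a0=cv2.imread("pics/side0.png")
d=abs(a0.astype(int)-b).max(2)
for n,(x0,y0,x1,y1) in dict(greens=(245,178,293,208),stopper=(218,200,236,218)).items(): 
    f=lambda i:cv2.inRange(cv2.cvtColor(i,40),(45,100,30),(80,255,255))[y0:y1,x0:x1].sum()//255
    print(n,f(a0),f(b),f(a))
```

```text
195 [424 423 426 426 429 421 420 433 423]
196 [421 424 427 428 433 426 424 431 428]
197 [426 424 431 431 433 423 427 430 431]
198 [429 388 394 395 394 365 363 367 372]
199 [313 270 279 278 278 251 262 262 267]
200 [254 258 270 266 262 256 262 268 268]
201 [294 303 305 305 293 297 289 303 305]
202 [298 301 310 309 298 302 292 306 310]
203 [294 305 310 306 304 303 304 300 313]
204 [296 310 308 307 305 298 309 300 311]
205 [295 306 307 310 313 292 310 305 306]
206 [298 302 303 313 305 290 308 300 304]
207 [300 299 304 313 304 297 304 303 308]
greens 223 3 224
stopper 0 0 0
```

```bash
python3 -c "
from rig import robot
print(robot.sign_off())"
```

```text
the job is handed in; nothing more can be done
None
```

The coin roll was set down flat in the empty cup, the drawer was pushed home past its catch and was still shut more than a second after release, and the job is handed in at about 38 s of the 72 s allowed; the first lowering touched the cup's rear divider at about 7 N, and the last pictures show the bystanders I checked (all but the bottle) unmoved.

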